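# Hold open the cover of the loaded checking fixture

### The arm

A 6-joint arm with a two-finger parallel gripper is mounted at the origin on the work surface. World frame = base frame: x ahead of the robot, y to its left, z up, the work surface at z = 0. Lengths are in mm, angles in rad, forces in N, time in s.
With the tool pointing down it reaches from about 275 to 1000 mm from the base axis. Payload 8.4 kg.
Tool frame: the origin (TCP) lies on the centre line of the jaws, within the pads' length; the fingertips stand 25 mm ahead of it and the grasp point (between the pads) lies 6 mm ahead of it; z points along the fingers, y is the line along which they close (so a half turn about z gives the same grasp; the last joint's range is limited). The gripper opens to 85 mm and grips with 20 to 120 N. Pads are 22 mm wide; open, the fingers measure 114 mm over their backs; the gripper's body (76 mm by 85 mm) begins 54 mm behind the grasp point. The pads swing forward as they close: fully open they stand 13 mm farther back than shut.
Start: joints at [-1.179, 0.353, 1.633, -0, 1.155, -0.002], TCP at [239.812, -577.164, 256.281] pointing down, gripper open.
Joint ranges: [-2.63, 2.63], [-0.92, 2.1], [0.06, 2.66], [-1.3, 4.44], [0, 2.69], [-3.02, 3.02]. Speed limits (rad/s): [2.22, 2.22, 2.79, 3.14, 3.14, 3.14].

### API

Orientations are given as [roll, pitch, yaw] about the fixed x, y, z axes, in that order (R = Rz(yaw) Ry(pitch) Rx(roll)).
In Python, from rig import r gives the robot as it stands.
- The arm moves only by the shell command python3 -m jog 'ROWS' [FORCE]. ROWS is JSON, a list of rows, each a list of 3 entries, a list of its own where there are three numbers: the turn, a rotation vector about the tool's x, y, z in rad, then the shift along the tool's x, y, z in m, then the opening, from -1 (shut) to 1 (fully open). In form: [[[rx, ry, rz], [x, y, z], gripper], ...]. A call has 1 to 12 rows; each row shifts and turns the commanded pose from where the row before left it, along the tool's axes as they then stand; what a row does not reach is not made up. A row lasts 1/10 s, in which the tool goes at most 50 mm and 8.59 degrees, less where a joint would pass 70% of its speed; a pose out of reach is approached as far as the arm can. A call with a gripper value outside its range is refused whole. The fingers move at their own pace and stop on an object; FORCE is the grip in N (left out, the last holds). Time passes only in rows, so rows that do not move let the fingers close. It gives the time, the measured TCP pose, the force, the opening and the grip force at its end, in the units of the state.
- r.sense(): the state, without advancing time (a new reading comes with each control period).
- r.grab_frame(name): name is "scene" or "top" or "wrist"; returns the picture (384x512x3 uint8, red, green, blue); there is no depth.
- r.camera_params(name): a dict with "fx", "fy", "cx", "cy" (pixels), "k1" (the pictures are not rectified: a ray, as slopes to the right and down, at radius r is drawn at 1 + k1 r^2 times it, then the intrinsics apply), "rvec" (rotation vector, rad) and "tvec" (3), from world to camera coordinates, as OpenCV has them; the wrist camera has in their place "hand_eye" (4x4, takes a point from camera to tool coordinates, whose origin is the TCP and whose axes are the flange's). Camera axes: x right, y down, z forward; pixel columns grow to the right and rows downward; lengths in mm; the calibration is good to about 2 mm. A picture is of the moment at which its call begins: read the wrist's pose just before it. camera_params takes no time and is no camera call.
- r.sign_off(): hands the job in; it is judged then, once.
The state is a dict: "clock": time; "qpos": joint angles; "qvel": joint speeds; "joint_efforts": joint torques, N m; "eef_pos": TCP position; "tcp_rot": TCP orientation; "contact_force": force on the tool from outside, world axes, zero at the start; "wrist_torque": the same for the moment, N m; "opening": opening from 0.0 (shut) to 1.0 (fully open); "grasp_force": force on a finger pad.
Only numpy, scipy, OpenCV 4.12 (cv2) and the standard library are available. Lean on these libraries where they do the work, as an engineer would, in place of code of your own. Each camera call takes 0.05 s, during which the arm holds its last target. There are 200 camera calls.

### The job

Find the station of the checking fixture in which the rectangular casting lies, and tug its cover upward by the handle bar to learn whether it is caught, before touching its catch slide; if it is caught, let it down and push the slide all the way to its other end. Then raise that cover to at least 45 degrees and finish while still holding it steadily open with the gripper, so that a colleague can take the casting out. Leave the other station's cover and catch, the two workpieces and everything else on the table alone.

Things in the scene. Friction and masses are not known exactly. Their poses are not given: they have to be found in the camera images.
- fixture: Fixed double checking fixture: steel base plate 230 (x) x 420 (y) x 12 mm with two alike open-topped aluminium stations, each 190 x 170 mm, rims 74 mm above the table, centred 115 mm left (+y) and right (-y) of the origin. Origin: centre of the plate's underside. x runs from the handles' side to the hinges' side, z up. Nest floors are 22 mm above the table.
- casting: Rectangular bare-metal casting 70 x 50 x 30 mm with a rib and three bores on top; origin at the centre of its underside. It lies in the nest of one of the two stations (drawn anew at each start), seen from above through the window in the cover.
- setting_ring: Round bare-metal setting ring, 58 mm outside and 36 mm inside diameter, 22 mm high; origin at the centre of its underside. It lies in the nest of the other station.
- cover_left (a joint): Hinge of the left station's cover, rad: 0 shut (level), grows as the handle side rises, stop at 1.25. Grey frame 187 x 170 x 8 mm with a window 80 x 110 mm, about 0.45 kg; shut, its top is 84 mm above the table. Let go at any angle it falls shut. If caught, it lifts only about 5 mm at the handle (0.03 rad), then stops hard; if free it rises with 2 to 4 N.
- cover_left_bar (a point): Middle of the left station's handle bar: round steel bar 12 mm thick along the fixture's y, 67 mm long between two end posts (55 mm free), 129 mm above the table when shut, 45 mm over the cover's top; 152 mm before the hinge line (-x of the cover) and 53 mm above it. Pinch it from above across x; it turns in the fingers as the cover swings.
- cover_left_hinge (a point): Point on the left station's hinge line, at the middle of the cover's width, 76 mm above the table. The line runs along the fixture's y at the station's +x rim. The cover's axes: x from handle to hinge, z up out of its top; it opens about +y.
- catch_left (a joint): Catch slide on the left station's cover, m: 0 to 0.018, grows as its tab goes to the fixture's -y (towards the bar); starts at 0 to 0.002, stays where left, 2 N friction. Its unseen bolt is caught under a keeper at one end of the travel, clear at the other. On one station it starts caught (clear above 0.012), on the other clear (catches above 0.004); which is drawn anew each start.
- catch_left_tab (a point): Middle of the top of the upright tab of the left station's catch slide: dark steel block 12 (x) x 18 (y) x 30 mm on the cover beside the bar, top 115 mm above the table when shut, 88 mm to the +y of the bar's middle when the slide is at 0. Pinch it across x from above, with the cover down.
- cover_right (a joint): Hinge of the right station's cover, rad: 0 shut (level), grows as the handle side rises, stop at 1.25. Grey frame 187 x 170 x 8 mm with a window 80 x 110 mm, about 0.45 kg; shut, its top is 84 mm above the table. Let go at any angle it falls shut. If caught, it lifts only about 5 mm at the handle (0.03 rad), then stops hard; if free it rises with 2 to 4 N.
- cover_right_bar (a point): Middle of the right station's handle bar: round steel bar 12 mm thick along the fixture's y, 67 mm long between two end posts (55 mm free), 129 mm above the table when shut, 45 mm over the cover's top; 152 mm before the hinge line (-x of the cover) and 53 mm above it. Pinch it from above across x; it turns in the fingers as the cover swings.
- cover_right_hinge (a point): Point on the right station's hinge line, at the middle of the cover's width, 76 mm above the table. The line runs along the fixture's y at the station's +x rim. The cover's axes: x from handle to hinge, z up out of its top; it opens about +y.
- catch_right (a joint): Catch slide on the right station's cover, m: 0 to 0.018, grows as its tab goes to the fixture's -y (towards the bar); starts at 0 to 0.002, stays where left, 2 N friction. Its unseen bolt is caught under a keeper at one end of the travel, clear at the other. On one station it starts caught (clear above 0.012), on the other clear (catches above 0.004); which is drawn anew each start.
- catch_right_tab (a point): Middle of the top of the upright tab of the right station's catch slide: dark steel block 12 (x) x 18 (y) x 30 mm on the cover beside the bar, top 115 mm above the table when shut, 88 mm to the +y of the bar's middle when the slide is at 0. Pinch it across x from above, with the cover down.
- pin_gauge: Upright steel pin, 18 mm diameter, 45 mm high, on the base plate between the stations; origin at the centre of its underside. A bystander.
- parallel_block: Dark steel block 25 x 75 x 50 mm standing on the table before the fixture; origin at the centre of its underside. A bystander.
- v_block: Dark steel V-block 60 x 50 x 50 mm, left on the table; origin at the centre of its underside. A bystander.
- head_casting: Larger bare casting 120 x 80 x 44 mm with three bosses, right on the table; origin at the centre of its underside. A bystander.
- bearing: Steel flanged hub 52 mm in diameter, 30 mm high, right on the table; origin at the centre of its underside. A bystander.
- wrench: Open-ended steel wrench 180 mm long, left on the table; origin at the centre of its underside. A bystander.
- tin: Grey tin 70 mm in diameter, 90 mm high, at the far left; origin at the centre of its underside. A bystander.
Not all that is in view belongs to the job. Leave any pink or turquoise look-alike of the casting alone.

How it is judged:
By the outcome, as a careful person would: the job done as asked, in the order asked, and still so for the second after the job is handed in, while the arm keeps its last pose, push and grip.
It also fails if it takes over 54 s, if anything falls off the work surface, if the arm or the gripper's body presses on something with over 40 N, if the wrist force passes 120 N, or if a joint passes its speed limit or range.

## Working session

There is one attempt and no reset: what is moved stays moved. The work goes in short steps, Python scripts to look and compute and a shell command to move; the robot and the scene stay as the last step left them, time stands still between calls to the robot, and variables do not carry over. Pictures are saved under pics/ and viewed, at most 10 in all, crops included, and the job is handed in when it is done.

```bash
mkdir -p pics; ls
python3 - <<'E'
from rig import r
import cv2
for n in("top","scene"):
    cv2.imwrite(f"pics/{n}0.png",r.grab_frame(n)[:,:,::-1]); print(n,r.camera_params(n))
print(r.camera_params("wrist")); print(r.sense())
E
```

```text
pics
top {'fx': 352.27141564961215, 'fy': 352.27141564961215, 'cx': 256.5138755454035, 'cy': 191.29571979359108, 'k1': -0.08151720978198607, 'rvec': array([ 2.18500804, -2.14830207,  0.14813382]), 'tvec': array([ -26.38855303,  543.25315579, 1057.06920961])}
scene {'fx': 455.88535875274056, 'fy': 455.88535875274056, 'cx': 251.0468639736517, 'cy': 192.5707490063005, 'k1': -0.05317178827086187, 'rvec': array([ 2.33695649,  0.8976832 , -0.28684402]), 'tvec': array([-403.81396548, -208.07895057, 1807.54795736])}
{'fx': 300.60268334644155, 'fy': 300.60268334644155, 'cx': 256.2860032119737, 'cy': 187.33080016141614, 'k1': -0.055214775022027304, 'hand_eye': array([[-8.65198379e-04, -9.55129471e-01, -2.96187347e-01,
         7.59105393e+01],
       [ 9.99999360e-01, -6.10405863e-04, -9.52711850e-04,
        -7.26495326e-01],
       [ 7.29168672e-04, -2.96187982e-01,  9.55129388e-01,
        -1.17039653e+02],
       [ 0.00000000e+00,  0.00000000e+00,  0.00000000e+00,
         1.00000000e+00]])}
{'clock': 0.1, 'qpos': array([-1.17936965e+00,  3.53587363e-01,  1.63404723e+00, -8.72832222e-06,
        1.15520848e+00, -2.44503058e-03]), 'qvel': array([ 0.00014612, -0.00188981, -0.00219605,  0.00022358,  0.00168697,
        0.00031114]), 'joint_efforts': array([ 2.61143538e-05, -6.06356335e+01, -3.42817605e+01,  6.85057353e-05,
        3.91514550e-03,  3.40767849e-05]), 'eef_pos': array([ 239.67614117, -576.79311706,  255.63680858]), 'tcp_rot': array([-3.14034222e+00,  4.92361555e-06,  3.93875241e-01]), 'contact_force': array([ 0.46068911,  0.1472368 , -0.47256311]), 'wrist_torque': array([0.005089  , 0.03037899, 0.03319222]), 'grasp_force': 0.0, 'opening': 0.9993141559420967}
```

View pics/top0.png

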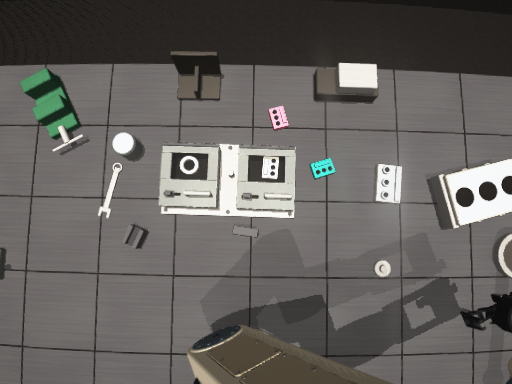

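View pics/scene0.png

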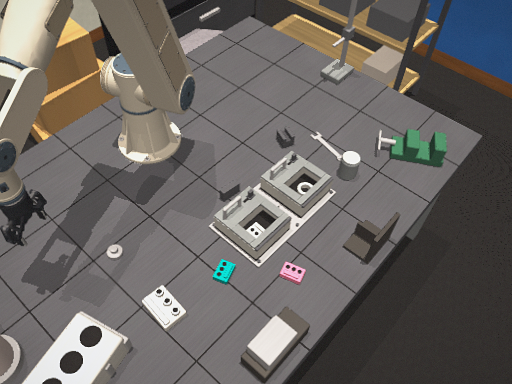

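The top view shows the casting (rib and three bores) at (270,167) in the right station's nest (-y) and the ring at (189,165) in the left. The pink (279,118) and turquoise (323,168) look-alikes lie outside. I'll confirm in an enlarged crop.

Run:
```python
import cv2
im=cv2.imread("pics/top0.png")[138:223,155:302]
cv2.imwrite("pics/crop.png",cv2.resize(im,None,fx=5.4,fy=5.4,interpolation=cv2.INTER_CUBIC))
```

```text
(no output)
```

View pics/crop.png

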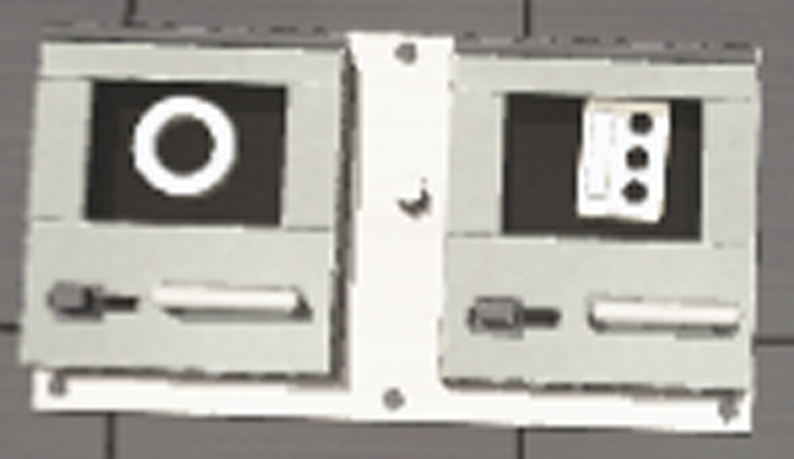

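The crop confirms it: the casting is in the right station. The right bar runs from (590,310) to (740,318) in the crop, the right tab top is at about (490,312), and the cover's front edge runs (443,382)–(745,391).

```bash
cat > h.py <<'E'
import numpy as np,cv2
from rig import r
from scipy.spatial.transform import Rotation as R
def ray(n,uv,sense=None):
    p=r.camera_params(n);K=np.array([[p['fx'],0,p['cx']],[0,p['fy'],p['cy']],[0,0,1]])
    x,y=cv2.undistortPoints(np.array([[uv]],float),K,np.array([p['k1'],0,0,0]))[0,0]
    d=np.array([x,y,1.])
    if n=="wrist":
        T=np.eye(4);T[:3,:3]=R.from_euler('xyz',sense['tcp_rot']).as_matrix();T[:3,3]=sense['eef_pos'];T=T@p['hand_eye']
        return T[:3,3],T[:3,:3]@d
    M=cv2.Rodrigues(p['rvec'])[0];return -M.T@p['tvec'],M.T@d
def at(n,uv,z,s=None):
    o,d=ray(n,uv,s);return o+d*(z-o[2])/d[2]
E
python3 - <<'E'
from h import *
c=lambda u,v:(155+u/5.4-.4,138+v/5.4-.4)
for nm,u,v,z in[("barL",590,309,129),("barR",740,317,129),("bar",665,313,129),("tab",490,312,115),("plate bl",33,408,12),("plate br",750,430,12),("plate tl",350,34,12),("cov fl",443,382,84),("cov fr",745,391,84),("Lbar",227,299,129)]:
    print(nm,at("top",c(u,v),z).round(1))
E
```

```text
barL [522.3 -36.6 129. ]
barR [ 519.5 -115.1  129. ]
bar [520.9 -75.8 129. ]
tab [521.4  15.8 115. ]
plate bl [471.7 281.8  12. ]
plate br [ 466.3 -134.8   12. ]
plate tl [697.2 104.   12. ]
cov fl [486.1  41.   84. ]
cov fr [ 484.  -123.2   84. ]
Lbar [524.2 152.8 129. ]
```

```bash
python3 -m jog '[[[0,0,0],[0.0377,-0.0296,0],1],[[0,0,0],[0.0377,-0.0296,0],1],[[0,0,0],[0.0377,-0.0296,0],1],[[0,0,0],[0.0377,-0.0296,0],1],[[0,0,0],[0.0377,-0.0296,0],1],[[0,0,0],[0.0377,-0.0296,0],1],[[0,0,0],[0.0377,-0.0296,0],1],[[0,0,0],[0.0377,-0.0296,0],1],[[0,0,0],[0.0377,-0.0296,0],1],[[0,0,0],[0.0377,-0.0296,0],1],[[0,0,0],[0.0377,-0.0296,0],1],[[0,0,0],[0.0377,-0.0296,0],1]]' 40
python3 -m jog '[[[0,0,-0.1455],[0,0,0],1],[[0,0,-0.1455],[0,0,0],1],[[0,0,-0.1455],[0,0,0],1],[[0,0,-0.1455],[0,0,0],1],[[0,0,-0.1455],[0,0,0],1],[[0,0,-0.1455],[0,0,0],1],[[0,0,-0.1455],[0,0,0],1],[[0,0,-0.1455],[0,0,0],1],[[0,0,0],[0,0,0],0],[[0,0,0],[0,0,0],0],[[0,0,0],[0,0,0],0]]'
python3 - <<'E'
from h import *
s=r.sense();f=r.grab_frame("wrist")
print(s['clock'],s['eef_pos'],s['tcp_rot'],s['contact_force'],s['opening'])
import pickle;pickle.dump(s,open('s1.pkl','wb'))
cv2.imwrite("pics/w1.png",cv2.resize(f[:,:,::-1],None,fx=1.5,fy=1.5,interpolation=cv2.INTER_CUBIC))
E
```

```text
clock: 1.3
eef_pos: [521.8, -73.6, 256.2]
tcp_rot: [-3.142, 0.0, 0.394]
contact_force: [0.8, -1.2, -0.5]
opening: 0.997
grasp_force: 0.0
clock: 2.4
eef_pos: [521.2, -75.5, 256.2]
tcp_rot: [-3.141, -0.0, 1.554]
contact_force: [1.0, 0.2, 0.5]
opening: 0.516
grasp_force: 0.0
2.4 [521.20097255 -75.54436486 256.15738792] [-3.14133088e+00 -8.29926473e-05  1.55443642e+00] [1.0362416  0.2283803  0.47054822] 0.5164161498178439
```

View pics/w1.png

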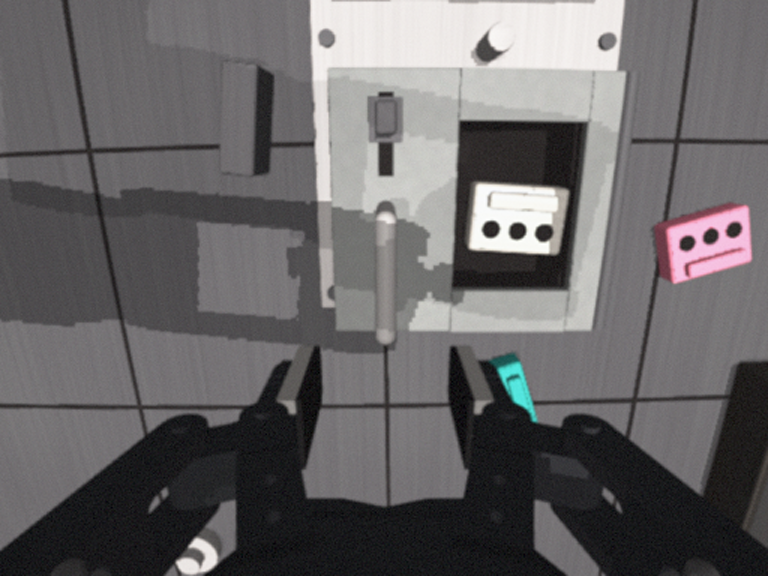

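Wrist view: the right bar runs from (386,210) to (386,343), the tab top is at (386,117), and the casting shows through the window at (517,218).

Run:
```python
from h import *
import pickle;s=pickle.load(open('s1.pkl','rb'))
for n,u,v,z in[("b1",386,210,130),("b2",386,341,130),("mid",386,276,130),("tab",386,117,115),("cov tl",330,68,84),("cov bl",336,330,84),("cov br",592,330,84)]:
    print(n,at("wrist",((u+.5)/1.5-.5,(v+.5)/1.5-.5),z,s).round(1))
```

```text
b1 [522.4 -34.2 130. ]
b2 [ 521.1 -111.2  130. ]
mid [521.8 -71.3 130. ]
tab [523.2  14.2 115. ]
cov tl [490.6  44.2  84. ]
cov bl [ 486.3 -123.5   84. ]
cov br [ 666. -127.   84.]
```

```bash
python3 -m jog '[[[0,0,0],[0.002,0,0.03],0],[[0,0,0],[0,0,0.03],0],[[0,0,0],[0,0,0.025],0],[[0,0,0],[0,0,0.02],0],[[0,0,0],[0,0,0.01],0],[[0,0,0],[0,0,0.006],0],[[0,0,0],[0,0,0],0]]' 40
python3 -m jog '[[[0,0,0],[0,0,0],-1],[[0,0,0],[0,0,0],-1],[[0,0,0],[0,0,0],-1],[[0,0,0],[0,0,0],-1],[[0,0,0],[0,0,0],-1],[[0,0,0],[0,0,0],-1],[[0,0,0],[0,0,0],-1],[[0,0,0],[0,0,0],-1]]' 40
```

```text
clock: 3.15
eef_pos: [521.3, -73.6, 135.1]
tcp_rot: [-3.141, -0.0, 1.557]
contact_force: [-0.2, 0.6, 0.2]
opening: 0.5
grasp_force: 0.0
clock: 3.95
eef_pos: [521.6, -73.7, 136.3]
tcp_rot: [3.141, 0.0, 1.558]
contact_force: [-2.6, 0.4, 7.4]
opening: 0.123
grasp_force: 39.1
```

Gripped (opening ≈ bar). Tug gently.

```bash
python3 -m jog '[[[0,0,0],[0,0,-0.001],-1],[[0,0,0],[0,0,-0.001],-1],[[0,0,0],[0,0.0003,-0.001],-1],[[0,0,0],[0,0,0],-1]]'
python3 -m jog '[[[0,0,0],[0,0.0003,-0.001],-1],[[0,0,0],[0,0.0003,-0.001],-1],[[0,0,0],[0,0.0003,-0.001],-1],[[0,0,0],[0,0,0],-1]]'
python3 -m jog '[[[0,0,0],[0,0.0003,-0.001],-1],[[0,0,0],[0,0.0003,-0.001],-1],[[0,0,0],[0,0,0],-1]]'
```

```text
clock: 4.35
eef_pos: [522.2, -73.6, 138.4]
tcp_rot: [3.14, 0.0, 1.558]
contact_force: [4.4, -0.5, -6.6]
opening: 0.121
grasp_force: 38.9
clock: 4.75
eef_pos: [522.9, -73.6, 140.5]
tcp_rot: [3.141, 0.0, 1.558]
contact_force: [8.9, -1.7, -16.0]
opening: 0.123
grasp_force: 39.4
clock: 5.05
eef_pos: [523.0, -73.6, 140.9]
tcp_rot: [-3.141, 0.0, 1.558]
contact_force: [12.6, -2.3, -33.5]
opening: 0.121
grasp_force: 39.3
```

33 N with the lift stopping at about 5 mm: it is caught. I'll lower it, release and go to the tab.

```bash
python3 -m jog '[[[0,0,0],[0,-0.0003,0.002],-1],[[0,0,0],[0,-0.0006,0.002],-1],[[0,0,0],[0,-0.0006,0.002],-1],[[0,0,0],[0,-0.0003,0.0015],-1],[[0,0,0],[0,0,0],-1]]'
python3 -m jog '[[[0,0,0],[0,0,0],0],[[0,0,0],[0,0,0],0],[[0,0,0],[0,0,0],0],[[0,0,0],[0,0,0],0],[[0,0,0],[0,0,0],0]]'
```

```text
clock: 5.55
eef_pos: [521.5, -73.6, 136.3]
tcp_rot: [3.141, 0.0, 1.558]
contact_force: [2.7, -1.2, 0.0]
opening: 0.122
grasp_force: 42.5
clock: 6.05
eef_pos: [521.2, -73.5, 135.8]
tcp_rot: [-3.141, -0.0, 1.558]
contact_force: [0.7, -0.3, 0.6]
opening: 0.502
grasp_force: 0.0
```

```bash
python3 -m jog '[[[0,0,0],[0,0,-0.015],0],[[0,0,0],[0,0,-0.02],0],[[0,0,0],[0,0,0],0],[[0,0,0],[0.03,0.001,0],0],[[0,0,0],[0.035,0,0],0],[[0,0,0],[0.0225,0,0],0],[[0,0,0],[0,0,0],0],[[0,0,0],[0,0,0.02],0],[[0,0,0],[0,0,0.02],0],[[0,0,0],[0,0,0.01],0],[[0,0,0],[0,0,0.004],0],[[0,0,0],[0,0,0],0]]'
python3 -m jog '[[[0,0,0],[0,0,0],-1],[[0,0,0],[0,0,0],-1],[[0,0,0],[0,0,0],-1],[[0,0,0],[0,0,0],-1],[[0,0,0],[0,0,0],-1],[[0,0,0],[0,0,0],-1],[[0,0,0],[0,0,0],-1]]' 30
```

```text
clock: 7.25
eef_pos: [523.2, 13.5, 116.4]
tcp_rot: [-3.141, 0.0, 1.557]
contact_force: [0.3, 0.6, -0.4]
opening: 0.499
grasp_force: 0.0
clock: 7.95
eef_pos: [523.2, 13.8, 117.6]
tcp_rot: [-3.141, 0.0, 1.558]
contact_force: [-3.9, -0.8, 5.4]
opening: 0.131
grasp_force: 32.3
```

```bash
python3 -m jog '[[[0,0,0],[-0.002,0,0],-1],[[0,0,0],[-0.002,0,0],-1],[[0,0,0],[-0.002,0,0],-1],[[0,0,0],[-0.002,0,0],-1],[[0,0,0],[-0.002,0,0],-1],[[0,0,0],[-0.002,0,0],-1],[[0,0,0],[-0.002,0,0],-1],[[0,0,0],[-0.001,0,0],-1],[[0,0,0],[0,0,0],-1]]'
python3 -m jog '[[[0,0,0],[-0.001,0,0],-1],[[0,0,0],[-0.001,0,0],-1],[[0,0,0],[0,0,0],-1]]'
```

```text
clock: 8.85
eef_pos: [522.9, -1.0, 117.6]
tcp_rot: [-3.141, -0.0, 1.558]
contact_force: [-3.8, 0.2, 5.4]
opening: 0.135
grasp_force: 32.4
clock: 9.15
eef_pos: [522.9, -2.9, 117.6]
tcp_rot: [-3.141, -0.0, 1.558]
contact_force: [-4.0, 1.6, 5.6]
opening: 0.131
grasp_force: 32.4
```

```bash
python3 -m jog '[[[0,0,0],[-0.001,0,0],-1],[[0,0,0],[-0.0005,0,0],-1],[[0,0,0],[0,0,0],-1]]'
python3 -m jog '[[[0,0,0],[-0.001,0,0],-1],[[0,0,0],[0,0,0],-1]]'
```

```text
clock: 9.45
eef_pos: [522.9, -4.0, 117.6]
tcp_rot: [-3.141, -0.001, 1.557]
contact_force: [-3.7, 4.0, 6.5]
opening: 0.134
grasp_force: 32.4
clock: 9.65
eef_pos: [522.9, -4.2, 117.6]
tcp_rot: [-3.141, -0.002, 1.557]
contact_force: [-3.5, 9.7, 6.6]
opening: 0.133
grasp_force: 32.4
```

The slide is at its end stop: 18 mm travelled and the force is rising. Relax, release and return to the bar.

```bash
python3 -m jog '[[[0,0,0],[0.001,0,0],-1],[[0,0,0],[0,0,0],0],[[0,0,0],[0,0,0],0],[[0,0,0],[0,0,0],0],[[0,0,0],[0,0,0],0],[[0,0,0],[0,0,-0.02],0],[[0,0,0],[0,0,-0.03],0],[[0,0,0],[0,0,0],0]]'
python3 -m jog '[[[0,0,0],[-0.03,-0.0015,0],0],[[0,0,0],[-0.039,0,0],0],[[0,0,0],[0,0,0],0],[[0,0,0],[0,0,0.02],0],[[0,0,0],[0,0,0.01],0],[[0,0,0],[0,0,0],0]]'
python3 - <<'E'
from h import *
s=r.sense();f=r.grab_frame("wrist")
cv2.imwrite("pics/w2.png",f[:,:,::-1]);print(s['eef_pos'])
E
```

```text
clock: 10.45
eef_pos: [525.4, -4.7, 169.9]
tcp_rot: [3.136, 0.0, 1.558]
contact_force: [0.1, 0.7, 0.6]
opening: 0.504
grasp_force: 0.0
clock: 11.05
eef_pos: [519.5, -73.0, 135.1]
tcp_rot: [-3.138, -0.001, 1.558]
contact_force: [0.3, -0.7, 0.8]
opening: 0.5
grasp_force: 0.0
[519.49755259 -73.04984219 135.05953397]
```

View pics/w2.png

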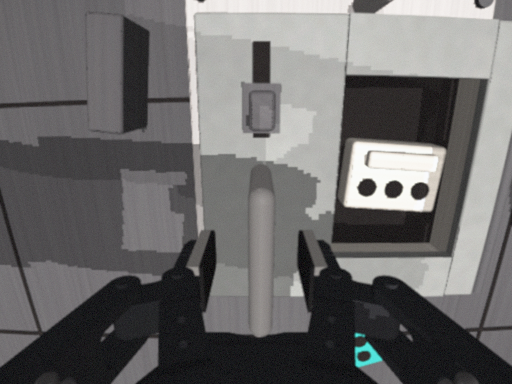

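The tab now sits at the bar end of its slot (262,108), and the bar is between the fingers at (261,260). Grip, and work out the arc.

```bash
python3 -m jog '[[[0,0,0],[0,0,0],-1],[[0,0,0],[0,0,0],-1],[[0,0,0],[0,0,0],-1],[[0,0,0],[0,0,0],-1],[[0,0,0],[0,0,0],-1],[[0,0,0],[0,0,0],-1],[[0,0,0],[0,0,0],-1]]' 50
python3 - <<'E'
import numpy as np
a=np.radians(np.arange(0,55,3)); b=np.arctan2(53,-152)-a
x=161*np.cos(b);z=161*np.sin(b)
for i in range(len(a)-1): print(3*i+3,"y %.4f z %.4f"%((x[i+1]-x[i])/1e3,-(z[i+1]-z[i])/1e3), round(x[i+1]+152), round(z[i+1]-53))
E
```

```text
clock: 11.8
eef_pos: [521.5, -73.4, 137.4]
tcp_rot: [3.14, -0.0, 1.558]
contact_force: [1.4, 3.3, 4.9]
opening: 0.121
grasp_force: 49.0
3 y 0.0030 z -0.0079 3 8
6 y 0.0034 z -0.0077 6 16
9 y 0.0038 z -0.0075 10 23
12 y 0.0042 z -0.0073 14 30
15 y 0.0046 z -0.0071 19 38
18 y 0.0049 z -0.0068 24 44
21 y 0.0053 z -0.0066 29 51
24 y 0.0056 z -0.0063 35 57
27 y 0.0059 z -0.0060 41 63
30 y 0.0062 z -0.0057 47 69
33 y 0.0065 z -0.0053 53 74
36 y 0.0068 z -0.0050 60 79
39 y 0.0070 z -0.0046 67 84
42 y 0.0073 z -0.0042 74 88
45 y 0.0075 z -0.0039 82 92
48 y 0.0077 z -0.0035 90 95
51 y 0.0079 z -0.0031 98 99
54 y 0.0080 z -0.0026 106 101
```

```bash
python3 -m jog '[[[0,0,0],[0,0.0015,-0.004],-1],[[0,0,0],[0,0.0015,-0.004],-1],[[0,0,0],[0,0.0017,-0.004],-1],[[0,0,0],[0,0.0017,-0.0037],-1],[[0,0,0],[0,0,0],-1]]'
```

```text
clock: 12.3
eef_pos: [527.3, -73.5, 152.3]
tcp_rot: [-3.141, -0.0, 1.558]
contact_force: [3.6, 2.8, -7.6]
opening: 0.122
grasp_force: 48.9
```

Lifted 15 mm with low force: it is free. Continue along the arc.

```bash
python3 -m jog '[[[0,0,0],[0,0.0019,-0.0038],-1],[[0,0,0],[0,0.0019,-0.0037],-1],[[0,0,0],[0,0.0042,-0.0073],-1],[[0,0,0],[0,0.0046,-0.0071],-1],[[0,0,0],[0,0.0049,-0.0068],-1],[[0,0,0],[0,0.0053,-0.0066],-1],[[0,0,0],[0,0,0],-1]]'
python3 -m jog '[[[0,0,0],[0,0.0056,-0.0063],-1],[[0,0,0],[0,0.0059,-0.006],-1],[[0,0,0],[0,0.0062,-0.0057],-1],[[0,0,0],[0,0.0065,-0.0053],-1],[[0,0,0],[0,0.0068,-0.005],-1],[[0,0,0],[0,0,0],-1]]'
```

```text
clock: 13.0
eef_pos: [549.5, -73.9, 188.8]
tcp_rot: [-3.139, -0.0, 1.558]
contact_force: [-6.6, 2.0, -0.6]
opening: 0.117
grasp_force: 49.2
clock: 13.6
eef_pos: [579.4, -74.3, 217.9]
tcp_rot: [-3.137, -0.0, 1.558]
contact_force: [-15.6, 2.1, 12.3]
opening: 0.119
grasp_force: 49.6
```

Small inward arc error (20 N radial); correct it outward by about 2 mm on the way.

```bash
python3 -m jog '[[[0,0,0],[0,-0.0012,-0.0018],-1],[[0,0,0],[0,0.0068,-0.0047],-1],[[0,0,0],[0,0.0071,-0.0044],-1],[[0,0,0],[0,0,0],-1]]'
python3 -m jog '[[[0,0,0],[0,0.0074,-0.004],-1],[[0,0,0],[0,0.0075,-0.0037],-1],[[0,0,0],[0,0.0077,-0.0033],-1],[[0,0,0],[0,0,0],-1],[[0,0,0],[0,0,0],-1],[[0,0,0],[0,0,0],-1]]'
```

```text
clock: 14.0
eef_pos: [594.4, -74.6, 228.4]
tcp_rot: [-3.142, 0.0, 1.558]
contact_force: [-7.8, 1.7, 2.6]
opening: 0.115
grasp_force: 50.7
clock: 14.6
eef_pos: [616.7, -75.0, 239.8]
tcp_rot: [3.141, 0.0, 1.558]
contact_force: [-7.6, 0.7, 7.8]
opening: 0.115
grasp_force: 50.1
```

```bash
python3 -m jog '[[[0,0,0],[0,0,0],-1],[[0,0,0],[0,0,0],-1],[[0,0,0],[0,0,0],-1],[[0,0,0],[0,0,0],-1],[[0,0,0],[0,0,0],-1],[[0,0,0],[0,0,0],-1]]'
python3 - <<'E'
from h import *
f=r.grab_frame("scene")[100:300,150:400]
cv2.imwrite("pics/s2.png",cv2.resize(f[:,:,::-1],None,fx=3,fy=3,interpolation=cv2.INTER_CUBIC))
E
```

```text
clock: 15.2
eef_pos: [616.7, -75.0, 239.7]
tcp_rot: [3.141, 0.0, 1.558]
contact_force: [-6.6, 0.9, 7.6]
opening: 0.118
grasp_force: 50.0
```

View pics/s2.png

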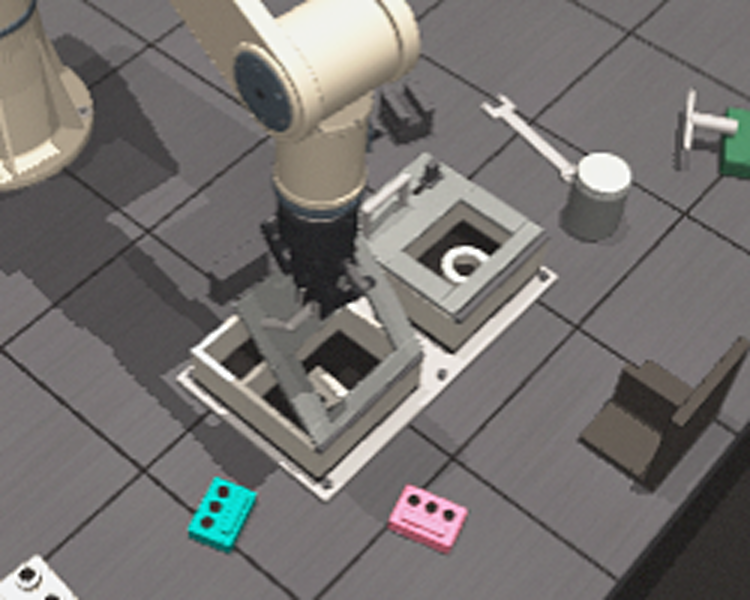

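The right cover stands open at about 50°, held by the gripper at (320,270). The left cover and ring are untouched, and the hold is steady.

```bash
python3 -c "from rig import r; print(r.sign_off())"
```

```text
the job is handed in; nothing more can be done
None
```

The casting was in the right station: its cover was caught when tugged, so I let it down, pushed the slide 18 mm to its other end, and handed in with the gripper holding the cover steadily open at about 50°.

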